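Bank the change roll and stamp the slip

TASK

The change has arrived: put the paper-wrapped coin roll in the empty left front compartment of the open till drawer (on your left, nearest you), setting it down rather than dropping it, and push the drawer fully shut. Then book it in: take the rectangular self-inking stamp by its cap, set its foot upright and square inside the box printed on the slip pad, and press down gently until the cap has sunk well over half its travel and the stamp prints, nowhere but in the box. Finish while still holding the stamp pressed there; leave the other things on the stand where they are.

Things in the scene. Friction and masses are not known exactly. Their poses are not given: they have to be found in the camera images.
- roll_mid (a point): centre of the coin roll: a paper-wrapped cylinder of coins (brown paper, a coin showing at the top) 26 mm in diameter and 55 mm tall, about 0.19 kg, standing on end on the stand; this point is half-way up, on its axis (z of the point = the roll's axis)
- till_drawer (a joint): how far the till's cash drawer is open, m: 0 fully shut, about 0.13 at the start, 0.15 at most; it runs straight along the till's own x axis (opens to -x, toward the robot), slides with about 1.5 N of friction and stays where it is left
- till_drawer_bay (a point): centre of the floor of the drawer's empty left front compartment, 80 mm long (x) by 114 mm wide (y) inside, floor 10 mm above the stand, partitions 45 mm tall; it moves with the drawer; its axes are the till's (x away from the drawer front, y to the left). The drawer's steel front panel (15 mm thick, its top 83 mm above the stand) stands 41 mm in -x of this point. The grey till housing is 200 mm deep, 260 mm wide and 88 mm high, with a touchscreen on its rear half
- till_drawer_front (a point): middle of the outer face of the drawer's steel front panel, 45 mm above the stand; the flat panel is 256 mm wide and 76 mm tall, with no handle: push it along +x of this point's axes (the till's axes). It moves with the drawer, and when the drawer is shut it stands 15 mm in front of the housing
- stamp_grip (a point): grip point of the rectangular self-inking stamp, in the middle of its box-shaped grey cap, 64 mm above the stamp's underside when the cap is up; the cap is 30 mm (x) by 50 mm (y) with flat sides, from 40 to 84 mm above the underside. It stands upright on the stand, its long side along its y axis; about 0.11 kg
- stamp_foot (a point): centre of the underside of the same stamp's black foot frame, 30 mm (x) by 52 mm (y), z up; held by the cap, the foot hangs 64 mm below the grip point
- stamp_cap (a joint): how far the stamp's cap is pushed down over its foot frame against a spring, m: 0 up (as it stands), it prints beyond 0.008, stop at 0.018; the spring pushes back with about 2.4 N at first touch and 9.6 N at the stop (0.4 N per mm)
- slip_box (a point): centre of the box printed in black outline on the top sheet of the slip pad, at paper level, 11.5 mm above the stand; the box is 42 mm (x) by 64 mm (y); axes are the pad's. The pad is 125 mm (x) by 75 mm (y), 12 mm thick, lies loose on the stand; the box centre is 16 mm in -x of the pad's middle
- slip_pad: the slip pad itself; origin at the middle of its underside
- round_stamp: bystander: the other stamp, round, 38 mm foot, 35 mm cap, 84 mm tall, standing; origin at the centre of its underside
- pen: bystander: black pen, 145 mm long, 9 mm thick, lying along its y axis
- matchbox: bystander: matchbox 46 x 78 x 18 mm
- bar_votive: bystander: ribbed glass votive, 73 mm wide, 104 mm tall
- salt_cellar: bystander: round wooden salt cellar, 70 mm wide, 67 mm tall
- wine_a: bystander: wine bottle, 74 mm wide, 299 mm tall
- corkscrew: bystander: folded waiter's corkscrew, 20 x 112 x 15 mm, lying along its y axis
Things that resemble listed ones, but are neither listed nor needed, are in the scene too. What is shaped like the part that bears stamp_grip but brown is not meant. Of the things shaped like the part that bears roll_mid, the cardboard one is meant.

How it is judged:
By the outcome, as a careful person would: the job done as asked, in the order asked, and still so for the second after the job is handed in, while the arm keeps its last pose, push and grip.
It also fails if it takes over 72 s, if anything falls off the work surface, if the arm or the gripper's body presses on something with over 40 N, if the wrist force passes 120 N, or if a joint passes its speed limit or range.

ROBOT

A 6-joint arm with a two-finger parallel gripper is mounted at the origin on a cart in front of the work surface, level with it; the furniture and walls round the work are solid. World frame = base frame: x ahead of the robot, y to its left, z up, the work surface at z = 0. Lengths are in mm, angles in rad, forces in N, time in s.
With the tool pointing down it reaches from about 300 to 850 mm from the base axis. Payload 4.2 kg.
Tool frame: the origin (TCP) lies midway between the tips of the shut fingers; the grasp point (between the pads) lies 19 mm behind it; z points along the fingers, y is the line along which they close (so a half turn about z gives the same grasp; the last joint's range is limited). The gripper opens to 91 mm and grips with 3 to 60 N. Pads are 32 mm wide; open, the fingers measure 118 mm over their backs; the gripper's body (76 mm by 178 mm) begins 60 mm behind the grasp point.
Start: joints at [1.324, 0.32, 1.565, -0, 1.257, -0.02], TCP at [129.296, 560.291, 213.976] pointing down, gripper open.
Joint ranges: [-3.11, 3.11], [-0.84, 2.01], [0.21, 2.61], [-1.34, 4.49], [0.05, 2.63], [-2.56, 2.56]. Speed limits (rad/s): [2.57, 2.57, 3.14, 3.14, 3.14, 3.14].

INTERFACE

Orientations are given as [roll, pitch, yaw] about the fixed x, y, z axes, in that order (R = Rz(yaw) Ry(pitch) Rx(roll)).
In Python, from cell import robot, cams gives the robot as it stands. The module is installed in compiled form; this text tells all that it offers.
- The arm moves only by the tool move_arm, never from a script. Its argument "deltas" is one flat list of numbers, 7 for each row, row after row: the shift along the tool's x, y, z in m, then the turn, a rotation vector about the tool's x, y, z in degrees, then the opening, from 0 (shut) to 1 (fully open). In form: [dx, dy, dz, wx, wy, wz, jaw, dx, dy, dz, wx, wy, wz, jaw, ...]. A call has 1 to 20 rows; each row is the pose to reach, as a shift and turn from the pose commanded when the call began, along the tool's axes at that moment; what a row does not reach only later rows make up. A row lasts 1/10 s, in which the tool goes at most 50 mm and 8.59 degrees, less where a joint would pass 70% of its speed; a pose out of reach is approached as far as the arm can. A call with a gripper value outside its range is refused whole. The fingers move at their own pace and stop on an object; "grip_force" is the grip in N (left out, the last holds). Time passes only in rows, so rows that repeat a pose let the fingers close. It gives the time, the measured TCP pose, the force, the opening and the grip force at its end, in the units of the state.
- robot.sense(): the state, without advancing time (a new reading comes with each control period).
- cams.snapshot(name): name is "scene" or "side" or "wrist"; returns a dict with "pixels" (420x560x3 uint8, red, green, blue), "vertical_fov" (degrees; the focal length in pixels is half the picture's height over the tangent of half this angle, whatever the lens; pixels are square), "cx", "cy" (the principal point, pixels), "origin" and "attitude" of the camera in the world. Camera axes: x right, y down, z forward; pixel columns grow to the right and rows downward; lengths in mm; the calibration is good to about 2 mm. A picture is of the moment at which its call begins. There is no depth.
- robot.hand_in(): hands the job in; it is judged then, once.
The state is a dict: "clock": time; "joint_positions": joint angles; "qd": joint speeds; "joint_torque": joint torques, N m; "tool_pos": TCP position; "ee_rot": TCP orientation; "wrist_force": force on the tool from outside, world axes, zero at the start; "ft_torque": the same for the moment, N m; "gripper_width": finger opening in mm; "gripper_force": force on a finger pad.
Only numpy, scipy, OpenCV 4.12 (cv2) and the standard library are available. Lean on these libraries where they do the work, as an engineer would, in place of code of your own. Each camera call takes 0.05 s, during which the arm holds its last target. There are 200 camera calls.

## Working session

There is one attempt and no reset: what is moved stays moved. The work goes in short steps, Python scripts to look and compute and a tool call to move; the robot and the scene stay as the last step left them, time stands still between calls to the robot, and variables do not carry over. Pictures are saved under pics/ and viewed, at most 10 in all, crops included, and the job is handed in when it is done.

Besides the shell and the picture viewer there is one more tool, called as a command line: name --argument value ..., lists and objects as JSON in quotes. move_arm: Moves the arm, as the interface text tells. Its arguments: {"type":"object","properties":{"deltas":{"type":"array","items":{"type":"number"}},"grip_force":{"type":"number"}},"required":["deltas"]}

```bash
mkdir -p pics
cat > h.py <<'E'
import numpy as np, cv2
from scipy.spatial.transform import Rotation as R
from cell import robot, cams
def snap(n,f):
    s=cams.snapshot(n); cv2.imwrite(f'pics/{f}.png',s['pixels'][:,:,::-1]); 
    np.save(f'pics/{f}.npy',{k:v for k,v in s.items()},allow_pickle=True); return s
def load(f): return np.load(f'pics/{f}.npy',allow_pickle=True).item()
def rot(a):
    a=np.array(a); 
    return a if a.shape==(3,3) else (R.from_euler('xyz',a).as_matrix() if a.size==3 else R.from_quat(a).as_matrix())
def foc(s): return s['pixels'].shape[0]/2/np.tan(np.radians(s['vertical_fov'])/2)
def ray(s,u,v):
    return np.array(s['origin']),rot(s['attitude'])@np.array([(u-s['cx'])/foc(s),(v-s['cy'])/foc(s),1])
def onz(s,u,v,z):
    o,d=ray(s,u,v); return (o+d*(z-o[2])/d[2]).round(1)
def proj(s,p):
    q=rot(s['attitude']).T@(np.array(p)-np.array(s['origin'])); return (q[:2]/q[2]*foc(s)+[s['cx'],s['cy']]).round(1)
E
python3 - <<'E'
from h import *
a=snap('scene','s0');b=snap('side','d0');c=snap('wrist','w0')
for s in(a,b,c): print(s['origin'],s['attitude'],s['vertical_fov'],s['cx'],s['cy'])
print(robot.sense())
I=[cv2.resize(x['pixels'][:,:,::-1],(800,600),interpolation=cv2.INTER_CUBIC) for x in (a,b,c)]
cv2.imwrite('pics/s0b.png',I[0]);cv2.imwrite('pics/d0b.png',I[1])
E
```

```text
[-44.38137745 517.80335797 433.32108778] [-2.03311443 -0.00225887 -2.21915846] 55.989035064938115 276.3194313343584 209.14886742803478
[ 337.2999727  1080.5625465   848.48123309] [-2.19477935  0.01398549 -2.93136003] 43.84064799959579 277.6206665218892 207.86609499910213
[ 49.03570848 579.00698998 382.25581912] [2.84309017e+00 9.05008115e-04 1.34373581e+00] 71.09931167033724 274.4890540501842 212.40213470724032
{'clock': 0.15, 'joint_positions': array([ 1.32403185e+00,  3.20160610e-01,  1.56540330e+00, -3.30028381e-06,
        1.25737918e+00, -1.99836041e-02]), 'qd': array([-0.00058478, -0.00192847, -0.00336249, -0.00170733, -0.00042399,
        0.00182438]), 'joint_torque': array([ 3.22806109e-04, -4.12773299e+01, -2.32156241e+01,  7.28769461e-02,
        4.33214300e-02, -1.04152459e-04]), 'tool_pos': array([129.18307827, 559.91345861, 213.30272174]), 'ee_rot': array([-3.14024242e+00, -2.38472633e-05,  2.91481279e+00]), 'wrist_force': array([-0.67536907,  0.09372152,  0.46830628]), 'ft_torque': array([0.04213896, 0.00093958, 0.03171934]), 'gripper_force': 0.0, 'gripper_width': 91.29751715367675}
```

View pics/s0b.png

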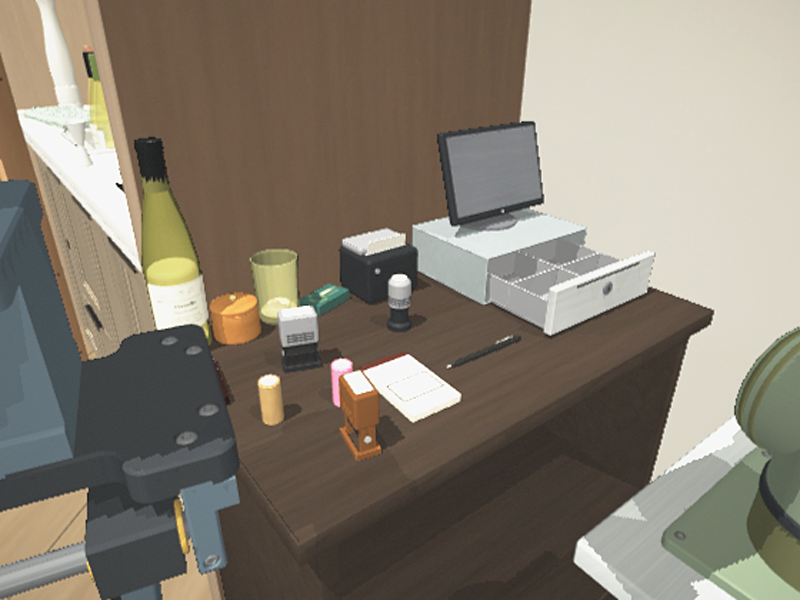

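View pics/d0b.png

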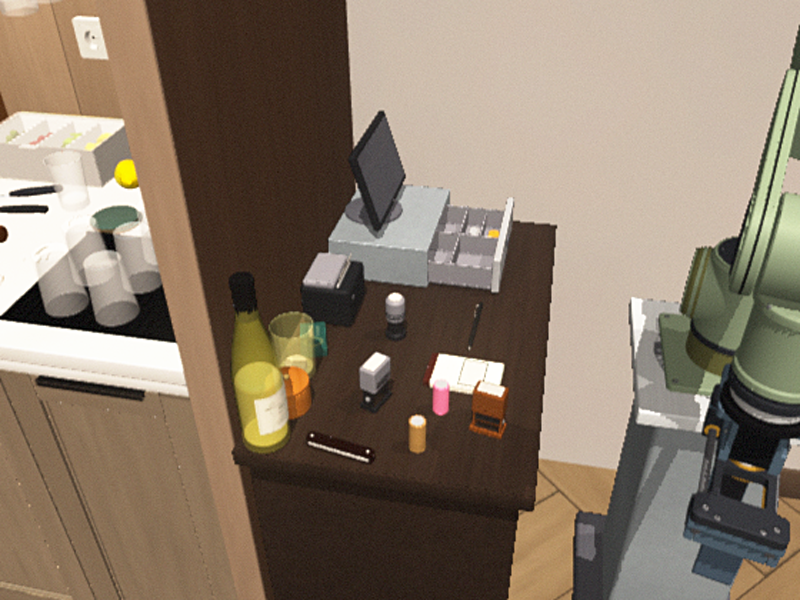

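Scene: the brown roll is at about (270,400), the grey stamp at (300,335), the pad at (412,385) and the drawer front at (600,292). The pink roll and brown stamp are decoys. Next I'll enlarge crops.

Run:
```python
import cv2
a=cv2.imread('pics/s0.png');b=cv2.imread('pics/d0.png')
# scene crop x 160-340,y 200-335  x4.4
cv2.imwrite('pics/c1.png',cv2.resize(a[200:335,160:340],(800,600),interpolation=cv2.INTER_CUBIC))
cv2.imwrite('pics/c2.png',cv2.resize(b[120:330,220:400],(686,800*0+800),interpolation=cv2.INTER_CUBIC)[:,:] if 0 else cv2.resize(b[130:330,200:400],(600,600),interpolation=cv2.INTER_CUBIC))
```

```text
(no output)
```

View pics/c1.png

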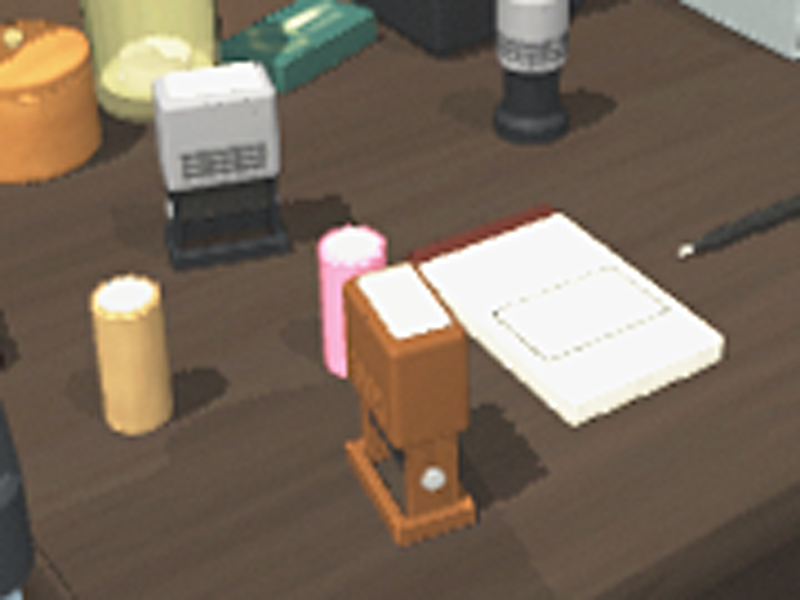

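View pics/c2.png

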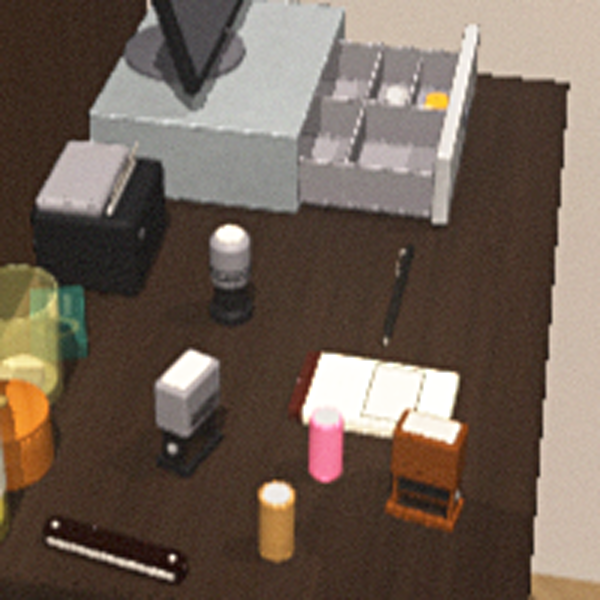

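c1 shows the roll top at (127,296) and the box corners at (496,314), (612,268), (668,308) and (547,357). In c2, the roll top is at (277,495), the cap top near (189,371) and the drawer's left front bay at about (400,150).

Run:
```python
from h import *
a=load('s0');b=load('d0')
A=lambda u,v:(160+u*.225,200+v*.225)
B=lambda u,v:(200+u/3,130+v/3)
def P(n,s,T,pts,z):
    print(n,z); [print('  ',p,onz(s,*T(*p),z)) for p in pts]
P('roll S',a,A,[(127,296)],55);P('roll D',b,B,[(277,495)],55)
P('box S',a,A,[(496,314),(612,268),(668,308),(547,357)],11.5)
P('box D',b,B,[(378,363),(432,370),(420,421),(362,414)],11.5)
P('pad S',a,A,[(418,265),(560,212),(722,342),(575,417)],12)
P('cap D',b,B,[(193,350),(220,364),(187,396),(157,388)],84)
P('cap S',a,A,[(155,98),(277,93),(265,64),(165,72)],84)
P('foot S',a,A,[(172,265),(287,246)],0)
S=lambda u,v:(.7*u,.7*v)
P('panel top S',a,S,[(549,284),(653,254),(657,258)],83)
P('panel bot S',a,S,[(547,333),(650,290)],7)
P('panel top D',b,B,[(470,28),(479,33),(433,215),(447,216)],83)
P('housing top',a,S,[(489,262),(413,224),(586,230)],88)
P('housing topD',b,B,[(300,137),(345,8),(92,110)],88)
# triangulate
def tri(x,y):
    o1,d1=ray(a,*x);o2,d2=ray(b,*y);M=sum(np.eye(3)-np.outer(d,d)/(d@d) for d in(d1,d2))
    return np.linalg.solve(M,sum((np.eye(3)-np.outer(d,d)/(d@d))@o for o,d in((o1,d1),(o2,d2))))
print(tri(A(127,296),B(277,495)))
```

```text
roll S 55
   (127, 296) [477.2 304.4  55. ]
roll D 55
   (277, 495) [482. 307.  55.]
box S 11.5
   (496, 314) [434.4 164.7  11.5]
   (612, 268) [431.6 105.   11.5]
   (668, 308) [395.1 105.4  11.5]
   (547, 357) [398.9 165.8  11.5]
box D 11.5
   (378, 363) [436.7 100.8  11.5]
   (432, 370) [392.5 101.   11.5]
   (420, 421) [395.1 163.7  11.5]
   (362, 414) [440.8 164.4  11.5]
pad S 12
   (418, 265) [482.7 170.4  12. ]
   (560, 212) [479.5  95.4  12. ]
   (722, 342) [364.1 104.2  12. ]
   (575, 417) [362.8 180.7  12. ]
cap D 84
   (193, 350) [567.5 197.6  84. ]
   (220, 364) [543.9 209.6  84. ]
   (187, 396) [559.9 249.3  84. ]
   (157, 388) [583.6 245.   84. ]
cap S 84
   (155, 98) [561.9 247.4  84. ]
   (277, 93) [535.1 204.4  84. ]
   (265, 64) [561.4 195.1  84. ]
   (165, 72) [580.7 233.2  84. ]
foot S 0
   (172, 265) [562.8 247.    0. ]
   (287, 246) [545.6 198.8   0. ]
panel top S 83
   (549, 284) [ 418.1 -118.3   83. ]
   (653, 254) [ 391.  -350.9   83. ]
   (657, 258) [ 377.5 -339.9   83. ]
panel bot S 7
   (547, 333) [ 406.3 -113.6    7. ]
   (650, 290) [ 395.9 -378.2    7. ]
panel top D 83
   (470, 28) [ 407.2 -353.7   83. ]
   (479, 33) [ 397.3 -344.8   83. ]
   (433, 215) [408.6 -15.8  83. ]
   (447, 216) [396.8 -16.5  83. ]
housing top 88
   (489, 262) [521.9 -99.1  88. ]
   (413, 224) [ 736.8 -117.8   88. ]
   (586, 230) [ 522.2 -349.2   88. ]
housing topD 88
   (300, 137) [ 539.6 -108.8   88. ]
   (345, 8) [ 537.5 -364.1   88. ]
   (92, 110) [ 739. -119.   88.]
[482.86987725 302.24515776  50.60382494]
```

```bash
cat >> h.py <<'E'
def delta(p,yaw,roll=np.pi,pitch=0):
    "shift (m) and rotvec (deg) in tool axes from measured pose"
    q=robot.sense(); T=R.from_euler('xyz',q['ee_rot']); t=R.from_euler('xyz',[roll,pitch,yaw])
    print('delta',(T.inv().apply(np.array(p)-q['tool_pos'])/1000).round(4),(T.inv()*t).as_rotvec(degrees=True).round(2))
def st():
    q=robot.sense(); print(*[(k,np.round(q[k],3)) for k in('clock','tool_pos','ee_rot','wrist_force','gripper_width','gripper_force')])
E
python3 - <<'E'
from h import *
a=load('s0');b=load('d0')
B=lambda u,v:(200+u/3,130+v/3)
print('bottle',onz(a,.7*178,.7*345,0),onz(b,.7*266,.7*435,0))
print('pink',onz(b,*B(325,415),55)); print('brown',onz(b,*B(434,425),84))
print('salt',onz(b,.7*297,.7*378,67))
delta([479,305,180],np.pi)
E
```

```text
bottle [718.2 340.2   0. ] [717.6 328.1   0. ]
pink [462.3 218.5  55. ]
brown [379.9 245.3  84. ]
salt [682.2 262.8  67. ]
delta [-0.3982 -0.1697  0.0335] [-8.000e-02 -1.000e-02 -1.299e+01]
```

move_arm --deltas '[-0.1,-0.042,0.008,0,0,-3,0.6,-0.2,-0.085,0.016,0,0,-6.5,0.6,-0.3,-0.127,0.025,0,0,-10,0.6,-0.36,-0.153,0.03,0,0,-12,0.6,-0.398,-0.17,0.033,0,0,-13,0.6,-0.398,-0.17,0.033,0,0,-13,0.6,-0.398,-0.17,0.033,0,0,-13,0.6,-0.398,-0.17,0.033,0,0,-13,0.6,-0.398,-0.17,0.033,0,0,-13,0.6,-0.398,-0.17,0.033,0,0,-13,0.6,-0.398,-0.17,0.033,0,0,-13,0.6,-0.398,-0.17,0.033,0,0,-13,0.6]'

```text
clock: 1.35
tool_pos: [478.0, 305.7, 180.9]
ee_rot: [3.141, -0.001, -3.141]
wrist_force: [-0.3, 0.2, -0.8]
gripper_width: 54.7
gripper_force: 0.0
```

Run:
```python
from h import *
st(); s=snap('wrist','w1'); cv2.imwrite('pics/w1b.png',cv2.resize(s['pixels'][:,:,::-1],(800,600),interpolation=cv2.INTER_CUBIC))
for p in [(479,305,55),(417,134,11.5),(562,222,84)]: print(proj(s,p)/.7)
```

```text
('clock', np.float64(1.35)) ('tool_pos', array([478.026, 305.657, 180.858])) ('ee_rot', array([ 3.141e+00, -1.000e-03, -3.141e+00])) ('wrist_force', array([-0.322,  0.166, -0.83 ])) ('gripper_width', np.float64(54.719)) ('gripper_force', np.float64(0.0))
[390.85714286 293.85714286]
[173.14285714 202.71428571]
[275.85714286 415.42857143]
```

View pics/w1b.png

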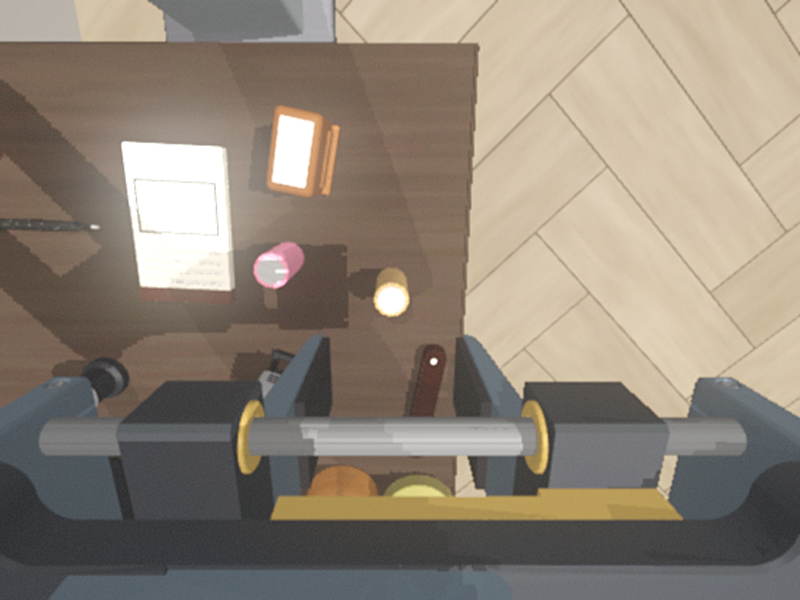

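The wrist view shows the roll top at (391,298) and the box corners at (134,179), (217,181), (217,236) and (138,234).

Run:
```python
from h import *
s=load('w1')
for p in [(391,298)]: print(onz(s,p[0]*.7,p[1]*.7,55))
for p in [(134,179),(217,181),(217,236),(138,234)]: print(onz(s,p[0]*.7,p[1]*.7,11.5))
for p in [(122,142),(226,148),(233,292),(138,289)]: print('pad',onz(s,p[0]*.7,p[1]*.7,12))
delta([481,305,13],np.pi)
```

```text
[482.2 305.1  55. ]
[399.2 106.4  11.5]
[400.7 170.4  11.5]
[443.1 165.2  11.5]
[441.5 102.   11.5]
pad [372.5 102.5  12. ]
pad [376.7 180.3  12. ]
pad [489.6 173.1  12. ]
pad [487.1  94.3  12. ]
delta [-0.0031 -0.0009  0.168 ] [ 0.01 -0.02  0.09]
```

move_arm --deltas '[-0.003,-0.001,0.04,0,0,0,0.6,-0.003,-0.001,0.08,0,0,0,0.6,-0.003,-0.001,0.11,0,0,0,0.6,-0.003,-0.001,0.14,0,0,0,0.6,-0.003,-0.001,0.16,0,0,0,0.6,-0.003,-0.001,0.168,0,0,0,0.6,-0.003,-0.001,0.168,0,0,0,0.6,-0.003,-0.001,0.168,0,0,0,0.1,-0.003,-0.001,0.168,0,0,0,0.1,-0.003,-0.001,0.168,0,0,0,0.1,-0.003,-0.001,0.168,0,0,0,0.1,-0.003,-0.001,0.168,0,0,0,0.1,-0.003,-0.001,0.168,0,0,0,0.1]' --grip_force 20

```text
clock: 2.7
tool_pos: [482.3, 304.4, 13.7]
ee_rot: [3.141, 0.001, 3.142]
wrist_force: [0.5, 0.3, 5.3]
gripper_width: 25.4
gripper_force: 20.0
```

move_arm --deltas '[0,0,-0.04,0,0,0,0.1,0,0,-0.08,0,0,0,0.1,0,0,-0.12,0,0,0,0.1,0,0,-0.16,0,0,0,0.1,0,-0.03,-0.19,0,0,0,0.1,0.01,-0.07,-0.2,0,0,0,0.1,0.01,-0.11,-0.2,0,0,0,0.1,0.01,-0.15,-0.2,0,0,0,0.1,0.02,-0.19,-0.2,0,0,0,0.1,0.02,-0.23,-0.2,0,0,0,0.1,0.02,-0.27,-0.2,0,0,0,0.1,0.02,-0.31,-0.2,0,0,0,0.1,0.03,-0.35,-0.2,0,0,0,0.1,0.03,-0.39,-0.2,0,0,0,0.1,0.03,-0.43,-0.2,0,0,0,0.1,0.03,-0.46,-0.2,0,0,0,0.1,0.03,-0.478,-0.2,0,0,0,0.1,0.03,-0.478,-0.2,0,0,0,0.1,0.03,-0.478,-0.2,0,0,0,0.1]'

```text
clock: 4.6
tool_pos: [451.4, -173.5, 212.3]
ee_rot: [3.14, -0.001, 3.141]
wrist_force: [-0.7, -0.5, -2.8]
gripper_width: 25.7
gripper_force: 20.0
```

Run:
```python
from h import *
st(); s=snap('wrist','w2'); cv2.imwrite('pics/w2b.png',cv2.resize(s['pixels'][:,:,::-1],(800,600),interpolation=cv2.INTER_CUBIC))
```

```text
('clock', np.float64(4.6)) ('tool_pos', array([ 451.387, -173.545,  212.311])) ('ee_rot', array([ 3.140e+00, -1.000e-03,  3.141e+00])) ('wrist_force', array([-0.694, -0.451, -2.76 ])) ('gripper_width', np.float64(25.748)) ('gripper_force', np.float64(19.998))
```

View pics/w2b.png

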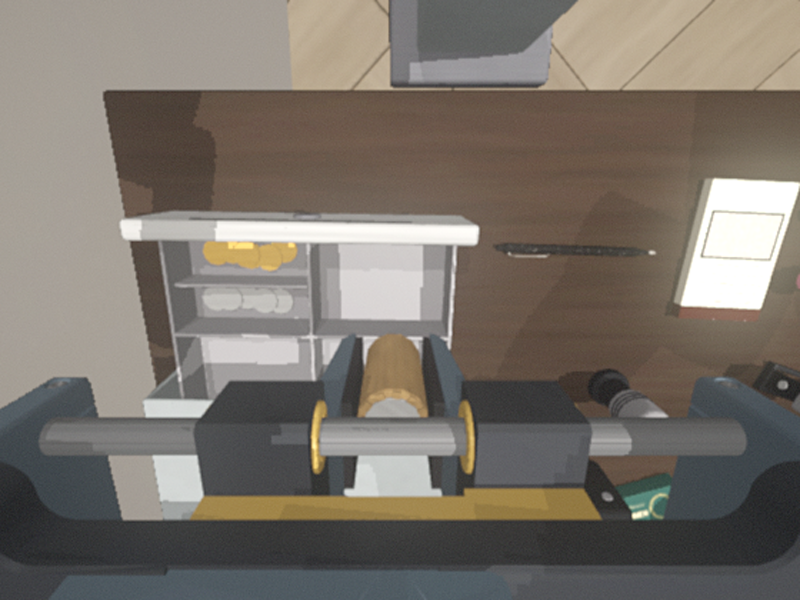

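The empty bay lies between image x=313 (partition) and 450 (side wall), with the panel top at y≈222-243 and the rear partition at y≈330. The roll is well held.

Run:
```python
from h import *
s=load('w2')
f=lambda n,p,z:print(n,p,onz(s,p[0]*.7,p[1]*.7,z))
f('panel far L',(476,243),83);f('panel far R',(125,238),83);f('panel near L',(477,222),83);f('panel near R',(124,219),83)
for p in [(313,240),(313,332),(447,332),(452,245)]: f('part',p,50)
for p in [(342,246),(425,245),(422,320),(338,320)]: f('floor',p,10)
f('hous',(145,405),88)
d=load('d0')
for p in [(345,140),(355,160),(410,170),(435,170),(365,105),(440,110)]: print('D',p,onz(d,200+p[0]/3,130+p[1]/3,50))
```

```text
panel far L (476, 243) [ 415.8 -113.4   83. ]
panel far R (125, 238) [ 411.9 -362.5   83. ]
panel near L (477, 222) [ 401.  -113.5   83. ]
panel near R (124, 219) [ 398.6 -360.7   83. ]
part (313, 240) [ 418.4 -235.5   50. ]
part (313, 332) [ 495.9 -239.9   50. ]
part (447, 332) [ 496.1 -126.9   50. ]
part (452, 245) [ 422.5 -125.6   50. ]
floor (342, 246) [ 429.7 -217.5   10. ]
floor (425, 245) [ 428.9 -143.8   10. ]
floor (422, 320) [ 499.4 -145.1   10. ]
floor (338, 320) [ 499.2 -223.8   10. ]
hous (145, 405) [ 542.6 -368.2   88. ]
D (345, 140) [ 506.8 -171.    50. ]
D (355, 160) [ 492.4 -138.3   50. ]
D (410, 170) [ 440.2 -131.1   50. ]
D (435, 170) [ 417.6 -135.4   50. ]
D (365, 105) [ 497.3 -238.2   50. ]
D (440, 110) [ 424.1 -242.4   50. ]
```

move_arm --deltas '[-0.005,-0.008,0.03,0,0,0,0.1,-0.005,-0.008,0.065,0,0,0,0.1,-0.005,-0.008,0.1,0,0,0,0.1,-0.005,-0.008,0.13,0,0,0,0.1,-0.005,-0.008,0.155,0,0,0,0.1,-0.005,-0.008,0.17,0,0,0,0.1,-0.005,-0.008,0.178,0,0,0,0.1,-0.005,-0.008,0.182,0,0,0,0.1,-0.005,-0.008,0.185,0,0,0,0.1,-0.005,-0.008,0.187,0,0,0,0.1,-0.005,-0.008,0.187,0,0,0,0.1,-0.005,-0.008,0.187,0,0,0,0.1]'

```text
clock: 5.85
tool_pos: [457.2, -182.0, 26.4]
ee_rot: [-3.141, 0.001, -3.142]
wrist_force: [-0.8, -0.5, -2.1]
gripper_width: 25.8
gripper_force: 20.0
```

Not touching yet, so I'll creep down.

move_arm --deltas '[0,0,0.001,0,0,0,0.1,0,0,0.002,0,0,0,0.1,0,0,0.003,0,0,0,0.1,0,0,0.003,0,0,0,0.1,0,0,0.003,0,0,0,0.1]'

```text
clock: 6.35
tool_pos: [457.4, -181.9, 23.7]
ee_rot: [-3.141, 0.001, 3.142]
wrist_force: [-1.2, -0.0, 6.2]
gripper_width: 25.7
gripper_force: 20.0
```

move_arm --deltas '[0,0,0,0,0,0,0.5,0,0,0,0,0,0,0.5,0,0,0,0,0,0,0.5,0,0,0,0,0,0,0.5,0,0,-0.01,0,0,0,0.5,0,0,-0.03,0,0,0,0.5,0,0,-0.06,0,0,0,0.5,0,0,-0.1,0,0,0,0.5,0,0,-0.13,0,0,0,0.5,0.03,-0.02,-0.13,0,0,0,0,0.07,-0.04,-0.13,0,0,0,0,0.105,-0.056,-0.13,0,0,0,0,0.107,-0.056,-0.13,0,0,0,0,0.107,-0.056,-0.13,0,0,0,0]'

```text
clock: 7.75
tool_pos: [349.7, -238.2, 153.7]
ee_rot: [-3.141, 0.001, 3.14]
wrist_force: [0.2, -0.4, -0.2]
gripper_width: 8.5
gripper_force: 0.0
```

Run:
```python
from h import *
st(); s=snap('side','d1'); cv2.imwrite('pics/d1b.png',cv2.resize(s['pixels'][130:330,200:400,::-1],(600,600),interpolation=cv2.INTER_CUBIC))
```

```text
('clock', np.float64(7.75)) ('tool_pos', array([ 349.662, -238.174,  153.665])) ('ee_rot', array([-3.141e+00,  1.000e-03,  3.140e+00])) ('wrist_force', array([ 0.248, -0.437, -0.173])) ('gripper_width', np.float64(8.547)) ('gripper_force', np.float64(0.0))
```

View pics/d1b.png

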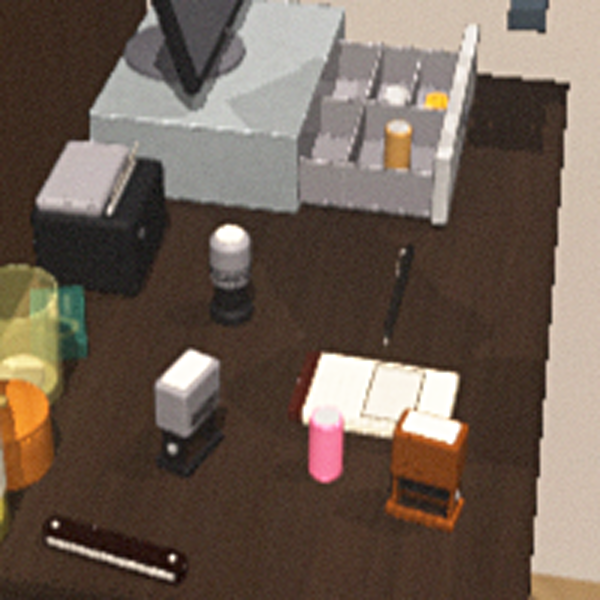

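The roll stands upright in the left front bay at (398,145). Next I'll lower the shut fingers in front of the panel and push slowly.

move_arm --deltas '[0,0,0.04,0,0,0,0,0,0,0.08,0,0,0,0,0,0,0.105,0,0,0,0,0,0,0.113,0,0,0,0,-0.01,0,0.113,0,0,0,0,-0.018,0,0.113,0,0,0,0,-0.024,0,0.113,0,0,0,0,-0.029,0,0.113,0,0,0,0,-0.033,0,0.113,0,0,0,0,-0.037,0,0.113,0,0,0,0,-0.042,0,0.113,0,0,0,0,-0.048,0,0.113,0,0,0,0,-0.055,0,0.113,0,0,0,0,-0.063,0,0.113,0,0,0,0,-0.071,0,0.113,0,0,0,0,-0.079,0,0.113,0,0,0,0,-0.087,0,0.113,0,0,0,0,-0.094,0,0.113,0,0,0,0,-0.098,0,0.113,0,0,0,0,-0.1,0,0.113,0,0,0,0]'

```text
clock: 9.8
tool_pos: [450.5, -237.8, 39.9]
ee_rot: [3.141, 0.0, -3.141]
wrist_force: [-1.8, -1.3, 0.5]
gripper_width: 0.7
gripper_force: 0.8
```

move_arm --deltas '[-0.003,0,0,0,0,0,0,-0.008,0,0,0,0,0,0,-0.015,0,0,0,0,0,0,-0.022,0,0,0,0,0,0,-0.029,0,0,0,0,0,0,-0.035,0,0,0,0,0,0,-0.04,0,0,0,0,0,0,-0.044,0,0,0,0,0,0,-0.047,0,0,0,0,0,0,-0.05,0,0,0,0,0,0,-0.053,0,0,0,0,0,0,-0.055,0,0,0,0,0,0,-0.057,0,0,0,0,0,0,-0.058,0,0,0,0,0,0]'

```text
clock: 11.2
tool_pos: [506.9, -237.8, 39.9]
ee_rot: [3.141, -0.003, -3.141]
wrist_force: [-6.6, -2.3, 3.4]
gripper_width: 0.5
gripper_force: 3.3
```

move_arm --deltas '[-0.001,0,0,0,0,0,0,-0.002,0,0,0,0,0,0,-0.003,0,0,0,0,0,0,-0.003,0,0,0,0,0,0]'

```text
clock: 11.6
tool_pos: [506.8, -237.8, 40.0]
ee_rot: [3.141, -0.008, -3.141]
wrist_force: [-12.5, -3.0, 7.9]
gripper_width: 0.1
gripper_force: 6.3
```

move_arm --deltas '[0.01,0,0,0,0,0,0,0.04,0,0,0,0,0,0,0.04,0,-0.04,0,0,0,0,0.04,0,-0.09,0,0,0,0,0.04,0,-0.14,0,0,0,0.8,0.03,0.03,-0.165,0,0,2,0.8,0.02,0.07,-0.165,0,0,4,0.8,0.01,0.11,-0.165,0,0,6,0.8,0,0.15,-0.165,0,0,8,0.8,-0.01,0.19,-0.165,0,0,10,0.8,-0.02,0.23,-0.165,0,0,12,0.8,-0.03,0.27,-0.165,0,0,14,0.8,-0.04,0.31,-0.165,0,0,16,0.8,-0.048,0.35,-0.165,0,0,18,0.8,-0.048,0.39,-0.165,0,0,20,0.8,-0.048,0.43,-0.165,0,0,20,0.8,-0.048,0.46,-0.165,0,0,20,0.8,-0.048,0.46,-0.165,0,0,20,0.8,-0.048,0.46,-0.165,0,0,20,0.8]'

```text
clock: 13.5
tool_pos: [558.8, 222.8, 204.8]
ee_rot: [3.141, 0.0, 2.794]
wrist_force: [-1.5, -0.2, 0.5]
gripper_width: 73.0
gripper_force: 0.0
```

Run:
```python
from h import *
st(); s=snap('wrist','w3'); d=snap('scene','s3')
w=cv2.resize(s['pixels'][100:330,100:460,::-1],(800,511),interpolation=cv2.INTER_CUBIC)
cv2.imwrite('pics/w3b.png',w); cv2.imwrite('pics/s3b.png',cv2.resize(d['pixels'][70:270,250:516,::-1],(798,600),interpolation=cv2.INTER_CUBIC))
print(proj(s,(562,222,84)))
```

```text
('clock', np.float64(13.5)) ('tool_pos', array([558.75 , 222.8  , 204.758])) ('ee_rot', array([3.141, 0.   , 2.794])) ('wrist_force', array([-1.528, -0.208,  0.538])) ('gripper_width', np.float64(72.973)) ('gripper_force', np.float64(0.0))
[274.1 209.3]
```

View pics/w3b.png

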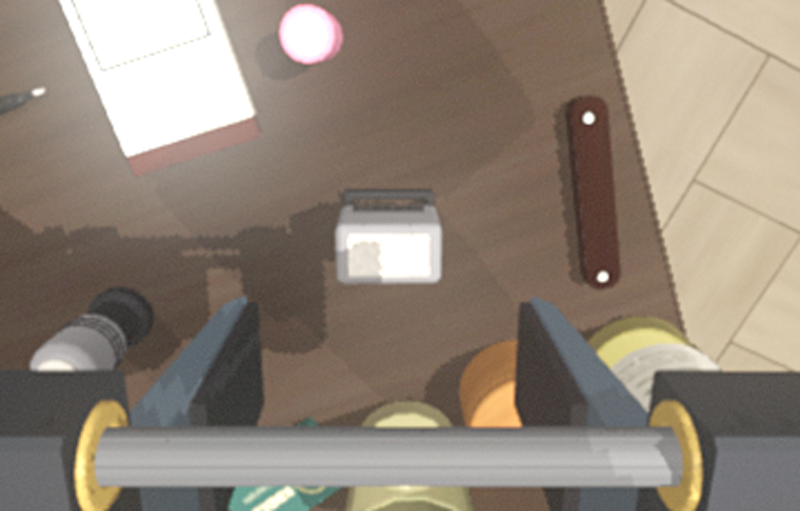

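View pics/s3b.png

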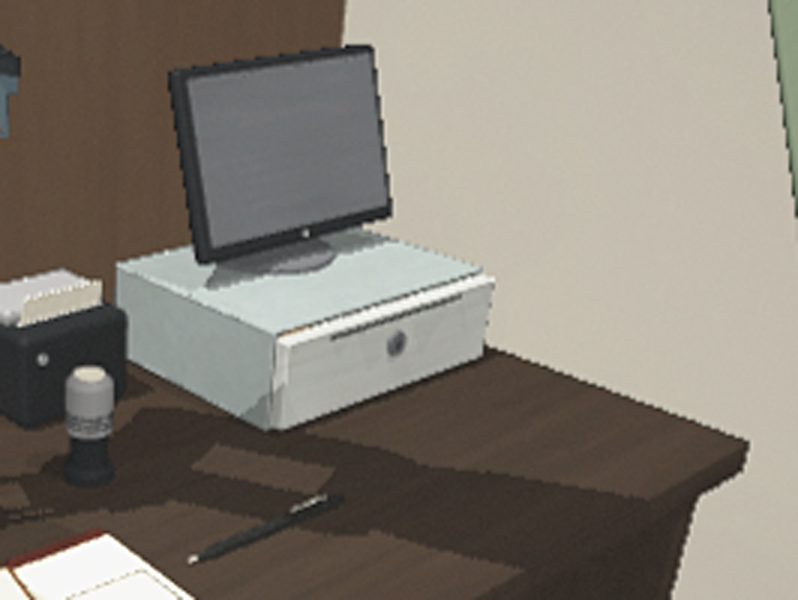

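The drawer is shut flush. The cap top is centred at crop (389,254) and aligned with the fingers.

Run:
```python
from h import *
s=load('w3')
f=lambda p,z:print(p,onz(s,100+p[0]*.45,100+p[1]*.45,z))
f((389,254),84);f((338,283),84);f((440,283),84);f((389,228),84)
f((345,190),0);f((432,190),0)
for p in [(107,69),(209,38)]: f(p,11.5)
for p in [(132,160),(254,121)]: f(p,12)
delta([566,222,45],2.794)
```

```text
(389, 254) [567.4 221.1  84. ]
(338, 283) [572.7 193.6  84. ]
(440, 283) [589.1 238.8  84. ]
(389, 228) [555.7 225.3  84. ]
(345, 190) [546.9 201.5   0. ]
(432, 190) [564.2 249.2   0. ]
(107, 69) [440.1 107.   11.5]
(209, 38) [444.2 164.9  11.5]
(132, 160) [488.6  97.9  12. ]
(254, 121) [492.  170.1  12. ]
delta [-0.0065  0.0029  0.1599] [ 0.01  0.01 -0.11]
```

move_arm --deltas '[-0.008,0.002,0.03,0,0,0,0.8,-0.008,0.002,0.07,0,0,0,0.8,-0.008,0.002,0.105,0,0,0,0.8,-0.008,0.002,0.13,0,0,0,0.8,-0.008,0.002,0.15,0,0,0,0.8,-0.008,0.002,0.16,0,0,0,0.8,-0.008,0.002,0.16,0,0,0,0.8,-0.008,0.002,0.16,0,0,0,0.4,-0.008,0.002,0.16,0,0,0,0.4,-0.008,0.002,0.16,0,0,0,0.4,-0.008,0.002,0.16,0,0,0,0.4,-0.008,0.002,0.16,0,0,0,0.4,-0.008,0.002,0.16,0,0,0,0.4,-0.008,0.002,0.16,0,0,0,0.4]' --grip_force 30

```text
clock: 15.0
tool_pos: [567.6, 221.4, 45.3]
ee_rot: [3.141, 0.001, 2.793]
wrist_force: [1.1, -0.1, 2.9]
gripper_width: 49.8
gripper_force: 30.0
```

move_arm --deltas '[0,0,-0.02,0,0,0,0.4,0,0,-0.05,0,0,0,0.4,0,0,-0.08,0,0,0,0.4,0,0,-0.11,0,0,0,0.4,0.01,-0.02,-0.13,0,0,-3,0.4,0.02,-0.05,-0.13,0,0,-7,0.4,0.035,-0.08,-0.13,0,0,-12,0.4,0.052,-0.11,-0.13,0,0,-17,0.4,0.052,-0.11,-0.13,0,0,-17,0.4,0.052,-0.11,-0.13,0,0,-17,0.4,0.052,-0.11,-0.13,0,0,-17,0.4]'

```text
clock: 16.1
tool_pos: [481.4, 136.3, 174.9]
ee_rot: [3.141, 0.001, 3.089]
wrist_force: [0.3, 0.1, -2.0]
gripper_width: 49.7
gripper_force: 30.0
```

Run:
```python
from h import *
st(); s=snap('wrist','w4')
cv2.imwrite('pics/w4b.png',cv2.resize(s['pixels'][60:330,100:460,::-1],(800,600),interpolation=cv2.INTER_CUBIC))
```

```text
('clock', np.float64(16.1)) ('tool_pos', array([481.42 , 136.333, 174.916])) ('ee_rot', array([3.141e+00, 1.000e-03, 3.089e+00])) ('wrist_force', array([ 0.279,  0.135, -1.98 ])) ('gripper_width', np.float64(49.652)) ('gripper_force', np.float64(29.998))
```

View pics/w4b.png

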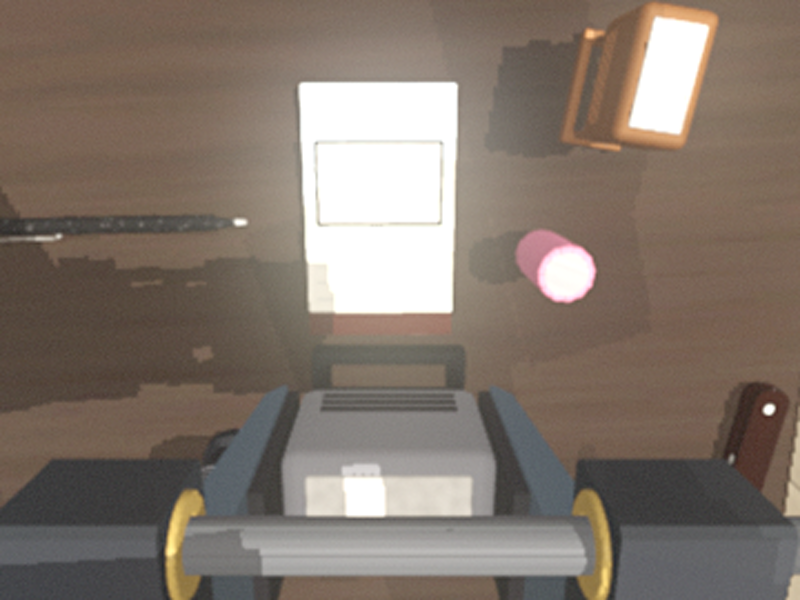

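The box corners are at (316,142), (442,142), (441,224) and (318,224), parallel to the foot's front edge (311..464, 346).

Run:
```python
from h import *
s=load('w4')
g=lambda p,z:onz(s,100+p[0]*.45,60+p[1]*.45,z)
c=[g(p,11.5) for p in [(316,142),(442,142),(441,224),(318,224)]]
for x in c: print(x)
C=np.mean(c,0); print('C',C, 'yaws',-np.arctan2(*(c[1]-c[0])[:2]),-np.arctan2(*(c[2]-c[3])[:2]))
F=[g(p,129.5) for p in [(311,346),(464,346)]]; print('foot front',F)
q=robot.sense(); 
print('foot mid from edge',np.mean(F,0)+15*np.array([np.cos(-.052),np.sin(-.052),0]),'tcp',q['tool_pos'])
delta([C[0],C[1],63],q['ee_rot'][2])
```

```text
[399.5 106.1  11.5]
[402.7 167.5  11.5]
[442.4 165.8  11.5]
[439.1 103.8  11.5]
C [420.925 135.8    11.5  ] yaws -0.05207015346648517 -0.05317562905195361
foot front [array([466.4, 111. , 129.5]), array([469.2, 163.6, 129.5])]
foot mid from edge [482.77972457 136.52035147 129.5       ] tcp [481.48455186 136.41960077 174.80807288]
delta [ 0.0605 -0.0038  0.1118] [0.03 0.02 0.  ]
```

move_arm --deltas '[0.02,-0.001,0,0,0,0,0.4,0.045,-0.003,0,0,0,0,0.4,0.0615,-0.004,0,0,0,0,0.4,0.0615,-0.004,0.02,0,0,0,0.4,0.0615,-0.004,0.05,0,0,0,0.4,0.0615,-0.004,0.075,0,0,0,0.4,0.0615,-0.004,0.095,0,0,0,0.4,0.0615,-0.004,0.106,0,0,0,0.4,0.0615,-0.004,0.112,0,0,0,0.4,0.0615,-0.004,0.113,0,0,0,0.4,0.0615,-0.004,0.113,0,0,0,0.4,0.0615,-0.004,0.113,0,0,0,0.4]'

```text
clock: 17.35
tool_pos: [419.7, 135.2, 62.7]
ee_rot: [3.141, 0.002, 3.089]
wrist_force: [0.4, 0.0, -1.5]
gripper_width: 49.9
gripper_force: 30.0
```

Run:
```python
from h import *
st(); s=snap('scene','s5'); 
C=np.array([420.9,135.8,11.5]);u,v=proj(s,C).astype(int);print(u,v)
cv2.imwrite('pics/s5b.png',cv2.resize(s['pixels'][v-60:v+30,u-60:u+60,::-1],(800,600),interpolation=cv2.INTER_CUBIC))
```

```text
('clock', np.float64(17.35)) ('tool_pos', array([419.743, 135.201,  62.726])) ('ee_rot', array([3.141e+00, 2.000e-03, 3.089e+00])) ('wrist_force', array([ 0.386,  0.027, -1.488])) ('gripper_width', np.float64(49.925)) ('gripper_force', np.float64(29.998))
288 268
```

View pics/s5b.png

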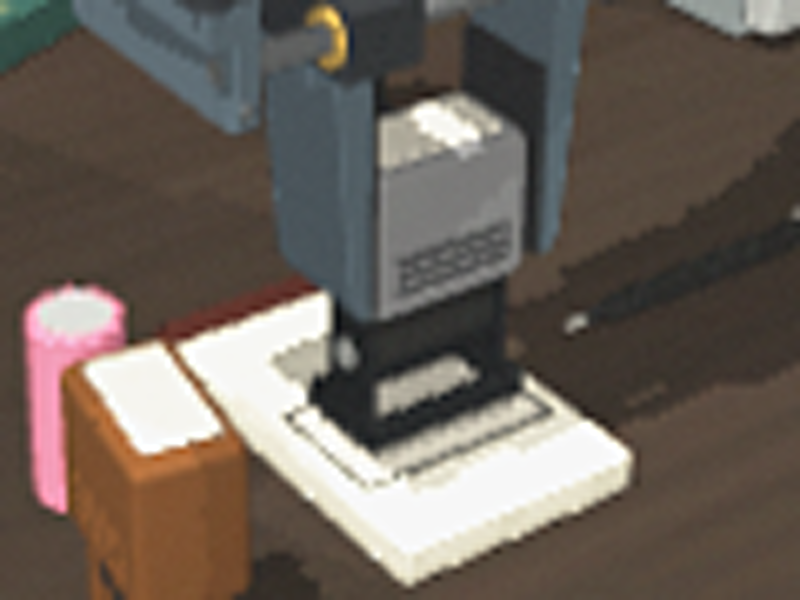

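The foot hovers about 6 mm above the paper, with its front-left corner at (372,455), front-right (527,385) and rear-left (312,395). The box corners are (378,487), (550,410) and (288,415). I'll check the offset by calibration.

Run:
```python
from h import *
s=load('s5'); k=120/800
for n,z,P in(('foot',17.4,[(372,455),(527,385),(312,395)]),('box',11.5,[(378,487),(550,410),(288,415)])):
    c=[onz(s,228+x*k,208+y*k,z) for x,y in P]; print(n,c,'centre',(c[1]+c[2])/2)
```

```text
foot [array([401.3, 162.5,  17.4]), array([401. , 108.5,  17.4]), array([432.7, 158.6,  17.4])] centre [416.85 133.55  17.4 ]
box [array([395.6, 164.8,  11.5]), array([394.4, 105.5,  11.5]), array([435.9, 164.5,  11.5])] centre [415.15 135.    11.5 ]
```

move_arm --deltas '[0.001,0.001,0.002,0,0,0,0.4,0.001,0.001,0.004,0,0,0,0.4,0.001,0.001,0.006,0,0,0,0.4,0.001,0.001,0.008,0,0,0,0.4,0.001,0.001,0.01,0,0,0,0.4,0.001,0.001,0.012,0,0,0,0.4,0.001,0.001,0.014,0,0,0,0.4,0.001,0.001,0.016,0,0,0,0.4,0.001,0.001,0.018,0,0,0,0.4,0.001,0.001,0.0195,0,0,0,0.4,0.001,0.001,0.0195,0,0,0,0.4,0.001,0.001,0.0195,0,0,0,0.4]'

```text
clock: 18.6
tool_pos: [418.1, 136.1, 42.7]
ee_rot: [3.141, 0.0, 3.089]
wrist_force: [-2.5, -0.6, 7.7]
gripper_width: 50.3
gripper_force: 30.0
```

Run:
```python
from h import *
st(); print(robot.hand_in())
```

```text
('clock', np.float64(18.6)) ('tool_pos', array([418.076, 136.054,  42.736])) ('ee_rot', array([3.141, 0.   , 3.089])) ('wrist_force', array([-2.472, -0.627,  7.745])) ('gripper_width', np.float64(50.272)) ('gripper_force', np.float64(30.0))
the job is handed in; nothing more can be done
None
```

I set the roll down in the left front bay, pushed the drawer fully shut, and handed in at 18.6 s still holding the stamp pressed about 14 mm in the box; I judged the press from force and height, not a final picture, and viewed 11 pictures against the limit of 10.

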